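# Pack out the clamp with saddle spacers and hold it shut

## Task

Pack out the gap in the clamping fixture: hang aluminium saddle spacers from the wooden rack over the square guide bar, between the blue stop and the red sliding jaw, adding only as many as it takes for the jaw to close tight on them before its travel runs out, and leave any others in the rack. Then push the jaw by its black post until you feel it squeeze the stack firmly against the stop, and finish like that, still pressing: a spring would push the jaw back if you let go. Do not let a spacer fall on the table, and leave the magnet square, the paint marker and the gear ring beside the work where they lie.

Things in the scene. Friction and masses are not known exactly. Their poses are not given: they have to be found in the camera images.
- fixture: Fixed fixture on a steel base 70 (x) x 237 (y) x 12 mm. Origin on the table under the guide bar, 136 mm from the base's -y end. The 18 mm square guide bar runs along y, its top 69 mm above the table, with end posts 75 mm high at y = -128 and +93 mm. Jaw on the -y side, stop on the +y side. A spacer seated on the bar has its feet 43 mm, centre 68 mm and top 93 mm above the table.
- stop_pad (a point): Middle of the pressing face (30 mm wide, 49 to 94 mm above the table, this point 70 mm) of the fixed blue stop block on the guide bar; the face looks to the fixture's -y, towards the jaw. The stop is bolted at a different place along the bar each time: the gap from it to the open jaw's face is 61 to 90 mm.
- jaw_pad (a point): Middle of the pressing face (30 mm wide, 49 to 94 mm above the table, this point 70 mm) of the red sliding jaw; the face looks to the fixture's +y, towards the stop.
- jaw (a joint): Travel of the red jaw along the guide bar, m: 0 = open (start, against its rear end), grows as it slides to the fixture's +y towards the stop, ends hard at 0.040. A spring pushes it back open with about 1.2 N at 0 and 4.4 N at 0.040.
- jaw_handle (a point): Grip point on the black upright push post of the jaw, 105 mm above the table: post 18 x 18 mm square, free from 78 to 121 mm above the table, its centre 50 mm behind the jaw's face. Moves with the jaw.
- spacer0 (a point): Saddle spacer A: aluminium inverted U, 44 mm wide (its x), 18 mm thick (its y), 50 mm high (z up); this point is its centre, 25 mm above the feet of its legs. Slot open at the bottom: 22 mm wide (26 mm over the lowest 9 mm), 26 mm deep; the upper 24 mm is solid: grip there, across the 44 mm. About 0.11 kg. Starts in the rack.
- spacer1 (a point): Saddle spacer B: aluminium inverted U, 44 mm wide (its x), 18 mm thick (its y), 50 mm high (z up); this point is its centre, 25 mm above the feet of its legs. Slot open at the bottom: 22 mm wide (26 mm over the lowest 9 mm), 26 mm deep; the upper 24 mm is solid: grip there, across the 44 mm. About 0.11 kg. Starts in the rack.
- spacer2 (a point): Saddle spacer C: aluminium inverted U, 44 mm wide (its x), 18 mm thick (its y), 50 mm high (z up); this point is its centre, 25 mm above the feet of its legs. Slot open at the bottom: 22 mm wide (26 mm over the lowest 9 mm), 26 mm deep; the upper 24 mm is solid: grip there, across the 44 mm. About 0.11 kg. Starts in the rack.
- rack: Fixed wooden rack, 70 (x) x 140 (y) mm, origin at the centre of its underside; the three spacers stand on it 10 mm above the table, at y = -34, 0 and +34 mm, 18 mm thick along its y, each astride a low rib and between low ridges (up to 20 mm high at the sides, rib 28 mm). Lift straight up.
- square: Bystander: red and grey arrow-shaped magnetic welding square, 85 x 85 x 17 mm, lying flat; origin at the centre of its underside.
- marker: Bystander: white and yellow paint marker, 122 mm long, 17 mm thick, lying; origin at its underside.
- gear: Bystander: brown toothed gear ring, 94 mm across, 16 mm high; origin at the centre of its underside.
There are look-alikes about, which are no part of the job. What is shaped like the part that bears spacer2 but orange is not meant.

How it is judged:
On the way, in this order (a step that is already met when the one before it is completed fails the run):
1. a spacer hangs on the guide bar between jaw and stop (((x of spacer0 in the frame of fixture between -0.006 and 0.006 m and y of spacer0 in the frame of fixture between -0.04 and 0.05 m and z of spacer0 in the frame of fixture between 0.064 and 0.0715 m and angle between spacer0's own z axis and vertical below 0.12 rad) or (x of spacer1 in the frame of fixture between -0.006 and 0.006 m and y of spacer1 in the frame of fixture between -0.04 and 0.05 m and z of spacer1 in the frame of fixture between 0.064 and 0.0715 m and angle between spacer1's own z axis and vertical below 0.12 rad) or (x of spacer2 in the frame of fixture between -0.006 and 0.006 m and y of spacer2 in the frame of fixture between -0.04 and 0.05 m and z of spacer2 in the frame of fixture between 0.064 and 0.0715 m and angle between spacer2's own z axis and vertical below 0.12 rad))), for 0.2 s.
2. two spacers hang on the guide bar between jaw and stop ((((x of spacer0 in the frame of fixture between -0.006 and 0.006 m and y of spacer0 in the frame of fixture between -0.04 and 0.05 m and z of spacer0 in the frame of fixture between 0.064 and 0.0715 m and angle between spacer0's own z axis and vertical below 0.12 rad) and (x of spacer1 in the frame of fixture between -0.006 and 0.006 m and y of spacer1 in the frame of fixture between -0.04 and 0.05 m and z of spacer1 in the frame of fixture between 0.064 and 0.0715 m and angle between spacer1's own z axis and vertical below 0.12 rad)) or ((x of spacer0 in the frame of fixture between -0.006 and 0.006 m and y of spacer0 in the frame of fixture between -0.04 and 0.05 m and z of spacer0 in the frame of fixture between 0.064 and 0.0715 m and angle between spacer0's own z axis and vertical below 0.12 rad) and (x of spacer2 in the frame of fixture between -0.006 and 0.006 m and y of spacer2 in the frame of fixture between -0.04 and 0.05 m and z of spacer2 in the frame of fixture between 0.064 and 0.0715 m and angle between spacer2's own z axis and vertical below 0.12 rad)) or ((x of spacer1 in the frame of fixture between -0.006 and 0.006 m and y of spacer1 in the frame of fixture between -0.04 and 0.05 m and z of spacer1 in the frame of fixture between 0.064 and 0.0715 m and angle between spacer1's own z axis and vertical below 0.12 rad) and (x of spacer2 in the frame of fixture between -0.006 and 0.006 m and y of spacer2 in the frame of fixture between -0.04 and 0.05 m and z of spacer2 in the frame of fixture between 0.064 and 0.0715 m and angle between spacer2's own z axis and vertical below 0.12 rad)))), for 0.2 s.
At the end, for the whole second after the job is handed in: Two or three spacers seated on the bar (within 6 mm of its line, 3.5 mm of height, 0.12 rad of tilt), any other within 15 mm of its start in the rack; robot on jaw, jaw on spacer and spacer on stop each press over 3 N; the jaw stands still, over 16 mm along (less means too many spacers) (((x of spacer0 in the frame of fixture between -0.006 and 0.006 m and y of spacer0 in the frame of fixture between -0.04 and 0.05 m and z of spacer0 in the frame of fixture between 0.064 and 0.0715 m and angle between spacer0's own z axis and vertical below 0.12 rad) or distance of spacer0 from where it was at the start of the episode below 0.015 m) and ((x of spacer1 in the frame of fixture between -0.006 and 0.006 m and y of spacer1 in the frame of fixture between -0.04 and 0.05 m and z of spacer1 in the frame of fixture between 0.064 and 0.0715 m and angle between spacer1's own z axis and vertical below 0.12 rad) or distance of spacer1 from where it was at the start of the episode below 0.015 m) and ((x of spacer2 in the frame of fixture between -0.006 and 0.006 m and y of spacer2 in the frame of fixture between -0.04 and 0.05 m and z of spacer2 in the frame of fixture between 0.064 and 0.0715 m and angle between spacer2's own z axis and vertical below 0.12 rad) or distance of spacer2 from where it was at the start of the episode below 0.015 m) and (((x of spacer0 in the frame of fixture between -0.006 and 0.006 m and y of spacer0 in the frame of fixture between -0.04 and 0.05 m and z of spacer0 in the frame of fixture between 0.064 and 0.0715 m and angle between spacer0's own z axis and vertical below 0.12 rad) and (x of spacer1 in the frame of fixture between -0.006 and 0.006 m and y of spacer1 in the frame of fixture between -0.04 and 0.05 m and z of spacer1 in the frame of fixture between 0.064 and 0.0715 m and angle between spacer1's own z axis and vertical below 0.12 rad)) or ((x of spacer0 in the frame of fixture between -0.006 and 0.006 m and y of spacer0 in the frame of fixture between -0.04 and 0.05 m and z of spacer0 in the frame of fixture between 0.064 and 0.0715 m and angle between spacer0's own z axis and vertical below 0.12 rad) and (x of spacer2 in the frame of fixture between -0.006 and 0.006 m and y of spacer2 in the frame of fixture between -0.04 and 0.05 m and z of spacer2 in the frame of fixture between 0.064 and 0.0715 m and angle between spacer2's own z axis and vertical below 0.12 rad)) or ((x of spacer1 in the frame of fixture between -0.006 and 0.006 m and y of spacer1 in the frame of fixture between -0.04 and 0.05 m and z of spacer1 in the frame of fixture between 0.064 and 0.0715 m and angle between spacer1's own z axis and vertical below 0.12 rad) and (x of spacer2 in the frame of fixture between -0.006 and 0.006 m and y of spacer2 in the frame of fixture between -0.04 and 0.05 m and z of spacer2 in the frame of fixture between 0.064 and 0.0715 m and angle between spacer2's own z axis and vertical below 0.12 rad))) and (contact force between stop and block0 above 3 N or contact force between stop and block1 above 3 N or contact force between stop and block2 above 3 N) and (contact force between jaw and block0 above 3 N or contact force between jaw and block1 above 3 N or contact force between jaw and block2 above 3 N) and contact force between any of the fingers, the arm and jaw above 3 N and value of joint jaw above 0.016 m and velocity of joint jaw between -0.01 and 0.01 m/s); the arm keeps its last pose, push and grip.
It fails at once if a spacer fell on the table (height (world z) of any of spacer0, spacer1, spacer2 below 0.026 m).
It fails at once if a bystander was moved by more than 30 mm (distance of any of square, marker, gear from where it was at the start of the episode above 0.03 m).
It also fails if it takes over 64 s, if anything falls off the work surface, if the arm or the gripper's body presses on something with over 40 N, if the wrist force passes 120 N, or if a joint passes its speed limit or range.

## Robot

A 6-joint arm with a two-finger parallel gripper is mounted at the origin on a cart in front of the work surface, level with it; the furniture and walls round the work are solid. World frame = base frame: x ahead of the robot, y to its left, z up, the work surface at z = 0. Lengths are in m, angles in rad, forces in N, time in s.
With the tool pointing down it reaches from about 0.35 to 0.875 m from the base axis. Payload 4.2 kg.
Tool frame: the origin (TCP) lies on the centre line of the jaws, within the pads' length; the fingertips stand 14 mm ahead of it and the grasp point (between the pads) lies 5 mm behind it (tips_ahead is the z of the fingertips in the tool frame, in m); z points along the fingers, y is the direction in which the jaws open and shut (so a half turn about z gives the same grasp; the last joint's range is limited). The gripper opens to 85 mm and grips with 20 to 120 N. Pads are 22 mm wide; open, the fingers measure 114 mm over their backs; the gripper's body (76 mm by 85 mm) begins 54 mm behind the grasp point. The pads swing forward as they close: fully open they stand 13 mm farther back than shut.
Start: joints at [-1.036, 0.385, 0.008, 0, -1.194, -0.259], TCP at [0.17, -0.601, 0.245] pointing down, gripper open.
Joint ranges: [-3.14, 3.14], [-1.21, 2.06], [-1.07, 1.41], [-3.16, 2.05], [-2.99, -0.16], [-3.1, 3.1]. Speed limits (rad/s): [2.79, 2.79, 3.14, 3.14, 3.14, 3.14].

## Interface

Orientations are given as a unit quaternion [x, y, z, w].
In Python, from bench import get_state, get_image, sign_off, find_in, tips_ahead gives the robot as it stands.
- The arm moves only by the tool apply_moves, never from a script. Its argument "moves" is a list of rows, each a list of 3 entries, a list of its own where there are three numbers: the shift along the tool's x, y, z in mm, then the turn, a rotation vector about the tool's x, y, z in rad, then the closure, from -1 (fully open) to 1 (shut), so that 0 is half open. A call has 1 to 12 rows; each row is the pose to reach, as a shift and turn from the pose commanded when the call began, along the tool's axes at that moment; what a row does not reach only later rows make up. A row lasts 1/12 s, in which the tool goes at most 41.7 mm and 7.16 degrees, less where a joint would pass 70% of its speed; a pose out of reach is approached as far as the arm can. A call with a gripper value outside its range is refused whole. The fingers move at their own pace and stop on an object; "force" is the grip in N (left out, the last holds). Time passes only in rows, so rows that repeat a pose let the fingers close. It gives the time, the measured TCP pose, the force and the opening at its end, in the units of the state.
- get_state(): the state, without advancing time (a new reading comes with each control period).
- get_image(name): name is "scene" or "top" or "wrist"; returns a dict with "frame" (384x512x3 uint8, red, green, blue), "vertical_fov" (degrees; the focal length in pixels is half the picture's height over the tangent of half this angle, whatever the lens; pixels are square), "cx", "cy" (the principal point, pixels), "k1" (the pictures are not rectified: a ray, as slopes to the right and down, at radius r is drawn at 1 + k1 r^2 times it, then the intrinsics apply), "R" (3x3) and "t" (3): a world point X has camera coordinates R X + t; the wrist camera has in their place "T_tool_cam" (4x4, takes a point from camera to tool coordinates, whose origin is the TCP and whose axes are the flange's). Camera axes: x right, y down, z forward; pixel columns grow to the right and rows downward; lengths in m; the calibration is good to about 2 mm. A picture is of the moment at which its call begins: read the wrist's pose just before it. There is no depth.
- sign_off(): hands the job in, once; it reports no verdict.
Trained networks look in the newest picture that a camera, given by its name, has taken for a name from the list of things; names that differ only in an ending like _2 or _b are one class to them, and where a whole thing is asked for, a point or a joint stands for the part that bears it (a point fixed in the world has none). Each returns a list of dicts, best first, with "p" (0 to 1); they miss things now and then, are a little off and sometimes report something else, mostly with a low value. They report only what shows in the picture. A call takes as long as a camera call. They do not tell look-alikes from the thing itself.
- find_in(camera, label): "uv" ([column, row] in pixels, amid what is visible of it).
The state is a dict: "t": time; "joint_pos": joint angles; "qvel": joint speeds; "joint_torque": joint torques, N m; "tool_pos": TCP position; "tcp_rot": TCP orientation; "wrist_force": force on the tool from outside, world axes, zero at the start; "torque": the same for the moment, N m; "opening": finger opening in m.
Only numpy, scipy, OpenCV 4.12 (cv2) and the standard library are available. Lean on these libraries where they do the work, as an engineer would, in place of code of your own. Each camera call takes 0.05 s, during which the arm holds its last target.

## Working session

There is one attempt and no reset: what is moved stays moved. The work goes in short steps, Python scripts to look and compute and a tool call to move; the robot and the scene stay as the last step left them, time stands still between calls to the robot, and variables do not carry over. Pictures are saved under pics/ and viewed, and the job is handed in when it is done.

Besides the shell and the picture viewer there is one more tool, called after ">>>" as name(argument=value, ...) on one line, values as JSON. apply_moves: Moves the arm, as the interface text tells. Its arguments: {"type":"object","properties":{"moves":{"type":"array"},"force":{"type":"number"}},"required":["moves"]}

```bash
mkdir -p pics; ls
cat > h.py <<'E'
import numpy as np, cv2
from bench import *
def grab(n,fn=None):
    s=get_state(); im=get_image(n)
    if fn: cv2.imwrite('pics/'+fn,im['frame'][:,:,::-1])
    f=im['frame'].shape[0]/2/np.tan(np.radians(im['vertical_fov'])/2)
    if 'R' in im: R=np.array(im['R']);t=np.array(im['t'])
    else:
        from scipy.spatial.transform import Rotation as Ro
        T=np.eye(4);T[:3,:3]=Ro.from_quat(s['tcp_rot']).as_matrix();T[:3,3]=s['tool_pos']
        M=np.linalg.inv(T@np.array(im['T_tool_cam']));R=M[:3,:3];t=M[:3,3]
    return dict(f=f,cx=im['cx'],cy=im['cy'],k1=im['k1'],R=R,t=t,im=im['frame'])
def ray(c,uv):
    p=np.array([(uv[0]-c['cx'])/c['f'],(uv[1]-c['cy'])/c['f']]);q=p.copy()
    for _ in range(30): q=p/(1+c['k1']*(q@q))
    return -c['R'].T@c['t'], c['R'].T@np.array([q[0],q[1],1])
def atz(c,uv,z):
    o,d=ray(c,uv);return o+d*(z-o[2])/d[2]
def proj(c,X):
    x=c['R']@np.array(X)+c['t'];q=x[:2]/x[2];q=q*(1+c['k1']*(q@q));return q*c['f']+[c['cx'],c['cy']]
E
python3 - <<'E'
from h import *
print(get_state())
for n in ['scene','top']:
    c=grab(n,n+'0.png');print(n,c['f'],c['k1'],-c['R'].T@c['t'],c['R'].tolist())
    for l in ['fixture','stop_pad','jaw_pad','jaw','jaw_handle','spacer0','spacer1','spacer2','rack','square','marker','gear']:
        print(l,[(np.round(d['uv']).tolist(),round(d['p'],2)) for d in find_in(n,l)])
E
```

```text
pics
{'t': 0.0, 'joint_pos': array([-1.03640346e+00,  3.85586143e-01,  6.62515001e-03, -5.65241948e-04,
       -1.19401625e+00, -2.58609469e-01]), 'qvel': array([ 0.00026832, -0.00058869,  0.00013867,  0.00096492,  0.00119181,
        0.00126823]), 'joint_torque': array([-5.98791048e-04, -3.92291451e+01,  1.88400561e+01,  4.18602616e+00,
       -4.52146094e-03, -1.64718841e-05]), 'tool_pos': array([ 0.17007404, -0.60082789,  0.24419361]), 'tcp_rot': array([-1.37351763e-01,  9.90521698e-01,  1.10730559e-03, -1.78824912e-04]), 'wrist_force': array([ 0.24792445, -0.59183333,  0.65363301]), 'torque': array([-0.00068759, -0.01149334, -0.00111017]), 'opening': 0.08558129826420367}
scene 376.14921745911 -0.07999463137606709 [-0.30986641  0.20233986  0.49154477] [[-0.5205692045405362, -0.8538068370514257, 0.004646319863427126], [-0.3531152659034925, 0.2103347051918119, -0.911629815647656], [0.7773784871411987, -0.4762070944411828, -0.410985998464604]]
fixture [([258.0, 188.0], 0.96)]
stop_pad []
jaw_pad [([255.0, 182.0], 0.9)]
jaw [([254.0, 179.0], 0.68), ([256.0, 186.0], 0.24)]
jaw_handle [
[... 764 characters left out ...]
5.0, 145.0], 0.78)]
jaw_pad [([288.0, 144.0], 0.59)]
jaw [([284.0, 144.0], 0.67)]
jaw_handle [([285.0, 138.0], 0.55)]
spacer0 [([220.0, 246.0], 0.72), ([222.0, 201.0], 0.71), ([236.0, 199.0], 0.63), ([205.0, 205.0], 0.52), ([285.0, 141.0], 0.32)]
spacer1 [([220.0, 246.0], 0.72), ([222.0, 201.0], 0.71), ([236.0, 199.0], 0.63), ([205.0, 205.0], 0.52), ([285.0, 141.0], 0.32)]
spacer2 [([220.0, 246.0], 0.72), ([222.0, 201.0], 0.71), ([236.0, 199.0], 0.63), ([205.0, 205.0], 0.52), ([285.0, 141.0], 0.32)]
rack [([222.0, 200.0], 0.58), ([219.0, 203.0], 0.42), ([287.0, 143.0], 0.17)]
square [([359.0, 184.0], 0.82)]
marker [([361.0, 184.0], 0.61)]
gear [([142.0, 154.0], 0.79), ([219.0, 201.0], 0.47)]
```

Run:
```python
import cv2
t=cv2.imread('pics/top0.png');cv2.imwrite('pics/top0c.png',cv2.resize(t[80:290,110:376],None,fx=3,fy=2.8,interpolation=cv2.INTER_CUBIC)[:600,:800])
t=cv2.imread('pics/scene0.png');cv2.imwrite('pics/sc0c.png',cv2.resize(t[120:290,120:340],None,fx=3.5,fy=3.5,interpolation=cv2.INTER_CUBIC))
```

```text
(no output)
```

View pics/top0c.png

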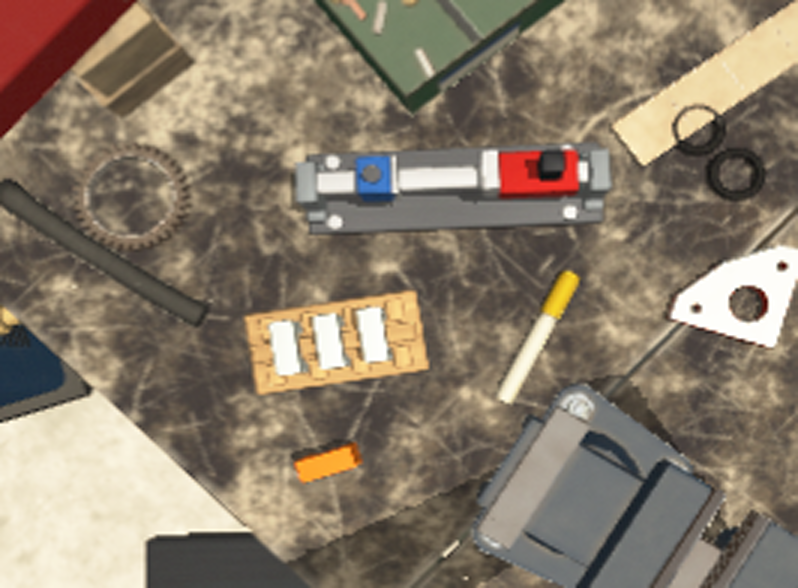

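View pics/sc0c.png

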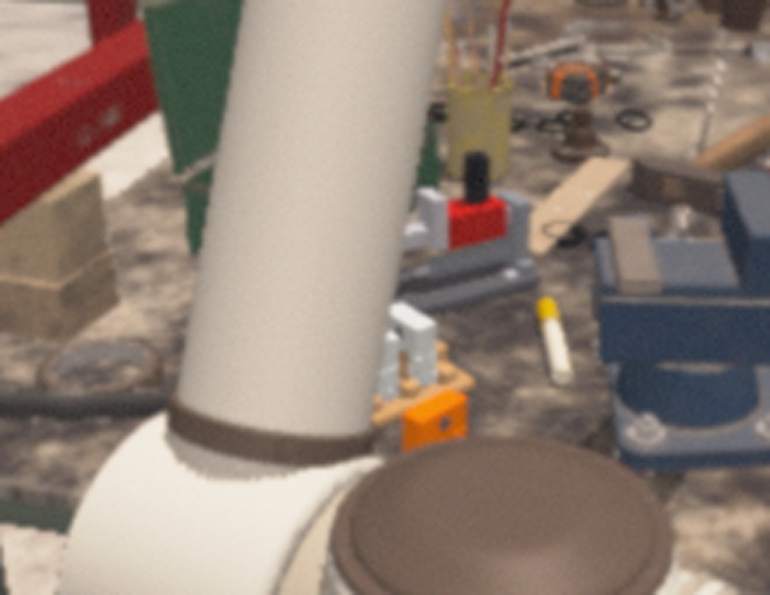

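View pics/top0.png

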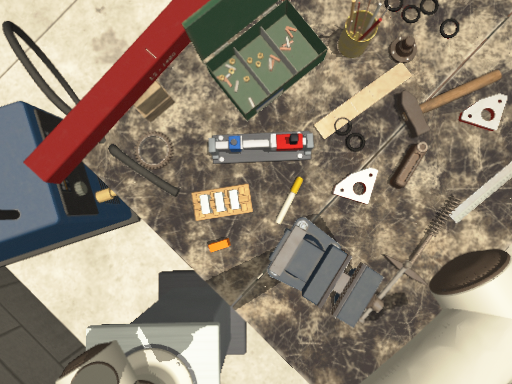

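Candidates for a spacer in the top image: three silver U pieces in the rack at (205,204), (220,202) and (234,199). The orange block at (219,246) is the look-alike, so I exclude it. The post is at (293,138), the stop at (235,143) and the jaw at (290,143). Next I work out positions and check the wrist view.

Run:
```python
from h import *
from scipy.spatial.transform import Rotation as Ro
c=grab('top')
P=lambda x,y:(x/3+110,y/2.8+80)
for n,p,z in [('sA',(285,347),.06),('sB',(329,341),.06),('sC',(373,334),.06),('post',(551,158),.121),('stopface',(391,175),.094),('jawface',(482,170),.094),('postL',(306,178),.075),('postR',(600,167),.075),('baseBL',(310,234),.012),('baseBR',(605,221),.012),('rackTL',(247,316),.01),('rackTR',(416,291),.01),('rackBR',(428,370),.01),('rackBL',(258,393),.01)]:
    print(n,np.round(P(*p)),np.round(atz(c,P(*p),z),4))
s=get_state();print(Ro.from_quat(s['tcp_rot']).as_matrix().round(3).tolist())
w=grab('wrist','w0.png');print(get_image('wrist')['T_tool_cam'],w['f'],w['k1'],tips_ahead)
```

```text
sA [205. 204.] [ 0.4372 -0.1424  0.06  ]
sB [220. 202.] [ 0.4412 -0.176   0.06  ]
sC [234. 199.] [ 0.4461 -0.2096  0.06  ]
post [294. 136.] [ 0.5752 -0.3442  0.121 ]
stopface [240. 142.] [ 0.5701 -0.2285  0.094 ]
jawface [271. 141.] [ 0.5721 -0.2953  0.094 ]
postL [212. 144.] [ 0.5727 -0.1631  0.075 ]
postR [310. 140.] [ 0.5752 -0.3836  0.075 ]
baseBL [213. 164.] [ 0.5347 -0.1565  0.012 ]
baseBR [312. 159.] [ 0.5394 -0.3932  0.012 ]
rackTL [192. 193.] [ 0.4653 -0.1041  0.01  ]
rackTR [249. 184.] [ 0.4834 -0.2406  0.01  ]
rackBR [253. 212.] [ 0.4154 -0.2487  0.01  ]
rackBL [196. 220.] [ 0.399 -0.112  0.01 ]
[[-0.962, -0.272, -0.0], [-0.272, 0.962, -0.0], [0.0, 0.0, -1.0]]
[[-5.68393309e-04 -9.50365307e-01 -3.11135759e-01  7.99153582e-02]
 [ 9.99999738e-01 -4.00544931e-04 -6.03367334e-04 -1.03625637e-03]
 [ 4.48795530e-04 -3.11136021e-01  9.50365285e-01 -1.28840398e-01]
 [ 0.00000000e+00  0.00000000e+00  0.00000000e+00  1.00000000e+00]] 301.7042704013725 -0.062301240567356087 0.014
```

View pics/w0.png

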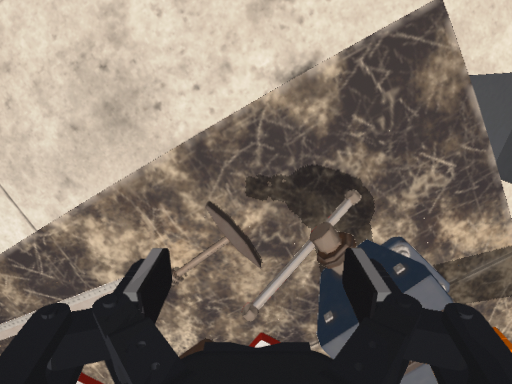

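```bash
cat >> h.py <<'E'
def mv(pos,yaw):
    """target TCP, tool y axis at world angle yaw, tool down"""
    from scipy.spatial.transform import Rotation as Ro
    s=get_state();A=Ro.from_quat(s['tcp_rot']);c,n=np.cos(yaw),np.sin(yaw)
    B=Ro.from_matrix(np.array([[-n,c,0],[c,n,0],[0,0,-1]]).T)
    # x=(-s? ) x = y cross z = (-n, c,0)
    print('t',round(s['t'],2),'shift',np.round(A.inv().apply(np.array(pos)-s['tool_pos'])*1000,1).tolist(),'turn',np.round((A.inv()*B).as_rotvec(),4).tolist())
E
python3 - <<'E'
from h import *
y=np.array([1,0,0]);print(np.cross(y,[0,0,-1]))
mv([.4412,-.20,.30],np.pi+.132)
E
```

```text
[0 1 0]
t 1.45 shift [-370.1, 312.4, -54.7] turn [-0.0, -0.0, -1.427]
```

>>> apply_moves(moves=[[[-30, 25, -55], [0, 0, -0.12], -1], [[-70, 60, -55], [0, 0, -0.24], -1], [[-110, 93, -55], [0, 0, -0.36], -1], [[-145, 122, -55], [0, 0, -0.48], -1], [[-180, 152, -55], [0, 0, -0.6], -1], [[-215, 182, -55], [0, 0, -0.72], -1], [[-250, 211, -55], [0, 0, -0.84], -1], [[-285, 240, -55], [0, 0, -0.96], -1], [[-315, 266, -55], [0, 0, -1.08], -1], [[-345, 291, -55], [0, 0, -1.2], -1], [[-370, 312, -55], [0, 0, -1.32], -1], [[-370, 312, -55], [0, 0, -1.427], -1]])

```text
t: 2.45
tool_pos: [0.4399, -0.2015, 0.3008]
tcp_rot: [0.754, -0.657, 0.0, -0.0]
wrist_force: [0.1, -0.5, -0.7]
opening: 0.0851
```

>>> apply_moves(moves=[[[0, 0, 0], [0, 0, 0], -1], [[0, 0, 0], [0, 0, 0], -1], [[0, 0, 0], [0, 0, 0], -1]])

```text
t: 2.7
tool_pos: [0.4391, -0.2033, 0.3003]
tcp_rot: [0.752, -0.659, -0.0, 0.0]
wrist_force: [-0.5, 0.0, 0.8]
opening: 0.0857
```

Run:
```python
from h import *
s=get_state();print(s['t'],s['tool_pos'],s['qvel'].round(3),s['wrist_force'],s['joint_pos'].round(2))
c=grab('wrist','w1.png')
for l in ['spacer0','stop_pad','jaw_pad','jaw_handle']:print(l,[(np.round(d['uv']).tolist(),round(d['p'],2)) for d in find_in('wrist',l)])
```

```text
2.7 [ 0.43907989 -0.20332325  0.30033087] [-0.034 -0.002 -0.003  0.     0.001  0.   ] [-0.46383444  0.02529469  0.79801745] [-0.1   0.1  -0.23  0.   -1.24  0.23]
spacer0 [([254.0, 204.0], 0.67), ([251.0, 178.0], 0.59), ([251.0, 151.0], 0.56), ([264.0, 51.0], 0.41)]
stop_pad [([141.0, 141.0], 0.72)]
jaw_pad []
jaw_handle [([150.0, 33.0], 0.94), ([252.0, 159.0], 0.71), ([165.0, 75.0], 0.58)]
```

View pics/w1.png

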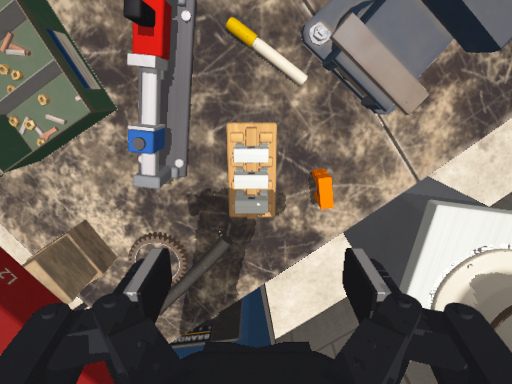

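Run:
```python
from h import *
c=grab('wrist','w2.png');np.save('c.npy',c,allow_pickle=True)
s=get_state();print(s['tool_pos'],s['qvel'].round(3))
t=cv2.imread('pics/w2.png')
cv2.imwrite('pics/w2a.png',cv2.resize(t[115:225,215:290],None,fx=5,fy=5,interpolation=cv2.INTER_CUBIC))
cv2.imwrite('pics/w2b.png',cv2.resize(t[0:195,110:210],None,fx=3,fy=3,interpolation=cv2.INTER_CUBIC))
```

```text
[ 0.43862885 -0.20441343  0.30036516] [ 0.005  0.001  0.001  0.001  0.001 -0.001]
```

View pics/w2a.png

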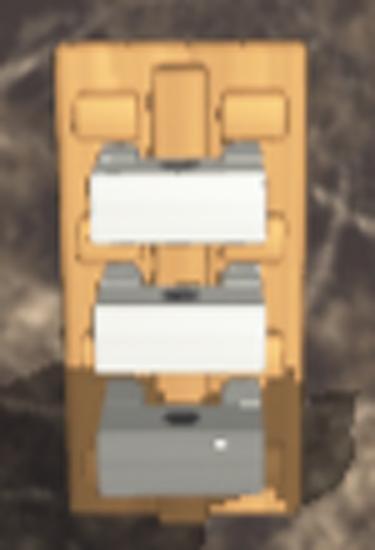

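View pics/w2b.png

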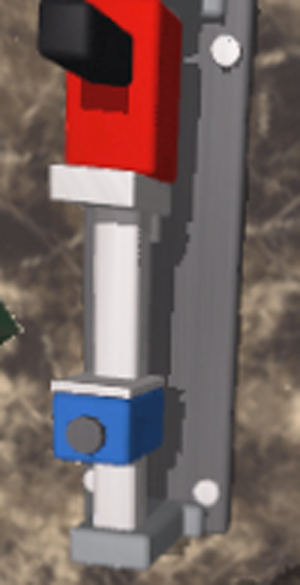

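Run:
```python
from h import *
c=np.load('c.npy',allow_pickle=True).item()
a=lambda x,y:(x/5+215,y/5+115); b=lambda x,y:(x/3+110,y/3)
for n,p,z in [('s1',a(178,206),.06),('s2',a(180,338),.06),('s3',a(181,460),.06),('s1l',a(90,206),.06),('s1r',a(266,206),.06),
 ('barTopL',b(96,230),.069),('barTopR',b(143,230),.069),('barBotL',b(96,370),.069),('barBotR',b(137,370),.069),('bar3L',b(94,500),.069),('bar3R',b(134,500),.069),
 ('jawface',b(95,203),.094),('jawfL',b(50,200),.094),('jawfR',b(140,206),.094),('stopface',b(105,380),.094),('stopL',b(53,382),.094),('stopR',b(163,379),.094),('stopback',b(90,463),.094),('endpost',b(108,530),.075)]:
    print(n,np.round(p),np.round(atz(c,p,z)*1000,1))
t=grab('top')
for X in [(.574,-.229,.094),(.574,-.2953,.094)]: print(proj(t,X))
```

```text
s1 [251. 156.] [ 447.1 -210.2   60. ]
s2 [251. 183.] [ 442.4 -176.4   60. ]
s3 [251. 207.] [ 438.  -143.4   60. ]
s1l [233. 156.] [ 468.8 -207.4   60. ]
s1r [268. 156.] [ 425.4 -213.    60. ]
barTopL [142.  77.] [ 580.9 -287.7   69. ]
barTopR [158.  77.] [ 563.  -289.7   69. ]
barBotL [142. 123.] [ 579.5 -235.1   69. ]
barBotR [156. 123.] [ 563.2 -237.    69. ]
bar3L [141. 167.] [ 579.4 -182.    69. ]
bar3R [155. 167.] [ 562.8 -184.1   69. ]
jawface [142.  68.] [ 572.4 -296.5   94. ]
jawfL [127.  67.] [ 588.4 -295.7   94. ]
jawfR [157.  69.] [ 556.4 -297.2   94. ]
stopface [145. 127.] [ 567.  -235.2   94. ]
stopL [128. 127.] [ 586.5 -232.2   94. ]
stopR [164. 126.] [ 545.6 -238.2   94. ]
stopback [140. 154.] [ 572.1 -203.4   94. ]
endpost [146. 177.] [ 571.3 -171.8   75. ]
[240.53964476 140.73708201]
[270.62494103 139.87699514]
```

Run:
```python
from h import *
s=get_state();print(s['tool_pos'],s['tcp_rot'],s['qvel'].round(3))
mv([.4466,-.2100,.100],np.pi+.132)
```

```text
[ 0.43872185 -0.20427005  0.30035491] [ 7.51572198e-01 -6.59650840e-01  2.40539117e-05 -2.11771119e-05] [ 0.006  0.001 -0.     0.     0.     0.   ]
t 3.05 shift [6.7, -7.1, 200.4] turn [-0.0001, -0.0, -0.0019]
```

>>> apply_moves(moves=[[[7, -7, 40], [0, 0, 0], -1], [[7, -7, 80], [0, 0, 0], -1], [[7, -7, 120], [0, 0, 0], -1], [[7, -7, 160], [0, 0, 0], -1], [[7, -7, 190], [0, 0, 0], -1], [[7, -7, 200], [0, 0, 0], -1], [[7, -7, 200], [0, 0, 0], -1], [[7, -7, 200], [0, 0, 0], -1], [[7, -7, 200], [0, 0, 0], -1], [[7, -7, 200], [0, 0, 0], -1]])

```text
t: 3.88
tool_pos: [0.4482, -0.2098, 0.1019]
tcp_rot: [0.752, -0.659, 0.002, -0.001]
wrist_force: [0.0, 0.1, 0.4]
opening: 0.0857
```

Run:
```python
from h import *
s=get_state();print(s['tool_pos'],s['qvel'].round(3))
c=grab('wrist','w3.png')
mv([.4466,-.2100,.048],np.pi+.132)
```

```text
[ 0.44819331 -0.20979667  0.10189053] [ 0.003 -0.004 -0.006 -0.003  0.001 -0.001]
t 3.93 shift [0.1, 1.7, 53.8] turn [-0.0033, -0.0009, -0.0001]
```

View pics/w3.png

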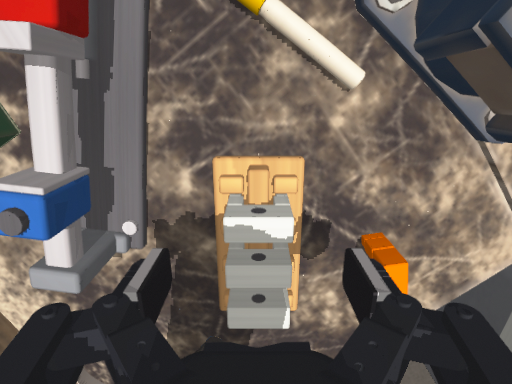

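Run:
```python
from h import *
c=grab('wrist')
for X in [(.4466,-.2100,.06),(.4418,-.1762,.06),(.4376,-.143,.06)]: print(proj(c,X))
for p in [(225,232),(292,232),(226,268),(292,268),(229,307),(289,307)]: print(p,atz(c,p,.06))
t=cv2.imread('pics/w3.png')
cv2.imwrite('pics/w3a.png',cv2.resize(t[150:340,200:320],None,fx=3,fy=3,interpolation=cv2.INTER_CUBIC))
```

```text
[259.4195229  230.07873736]
[259.76454301 277.14939458]
[259.32715946 318.01063284]
(225, 232) [ 0.46768986 -0.20582733  0.06      ]
(292, 232) [ 0.4263017  -0.21137007  0.06      ]
(226, 268) [ 0.46454649 -0.18013327  0.06      ]
(292, 268) [ 0.42191679 -0.18586045  0.06      ]
(229, 307) [ 0.45951578 -0.14948976  0.06      ]
(289, 307) [ 0.41865267 -0.1550017   0.06      ]
```

View pics/w3a.png

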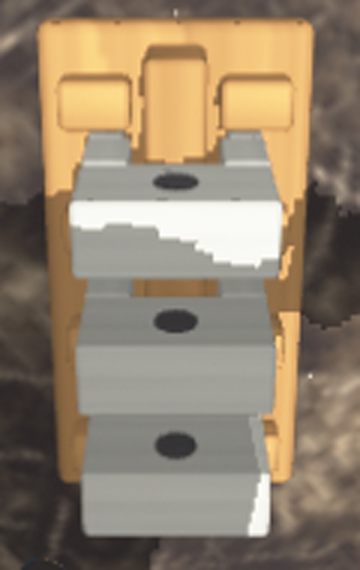

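>>> apply_moves(moves=[[[0, 1, 20], [0, 0, 0], -1], [[0, 1.5, 40], [0, 0, 0], -1], [[0, 1.5, 54], [0, 0, 0], -1], [[0, 1.5, 54], [0, 0, 0], -1], [[0, 1.5, 54], [0, 0, 0], -1], [[0, 1.5, 54], [0, 0, 0], -1]])

```text
t: 4.48
tool_pos: [0.4466, -0.2098, 0.0475]
tcp_rot: [0.752, -0.659, 0.001, -0.001]
wrist_force: [-0.1, 0.4, 1.4]
opening: 0.0856
```

Run:
```python
from h import *
s=get_state();print(s['tool_pos'],s['qvel'].round(3),s['wrist_force'])
mv([.4466,-.2100,.048],np.pi+.132)
```

```text
[ 0.44656699 -0.20983532  0.04746349] [-0.001 -0.009  0.004 -0.002  0.004 -0.001] [-0.11387354  0.37759889  1.35922458]
t 4.48 shift [0.2, -0.0, -0.5] turn [-0.0022, -0.0008, 0.0005]
```

>>> apply_moves(moves=[[[0, 0, 0], [0, 0, 0], 1], [[0, 0, 0], [0, 0, 0], 1], [[0, 0, 0], [0, 0, 0], 1], [[0, 0, 0], [0, 0, 0], 1], [[0, 0, 0], [0, 0, 0], 1], [[0, 0, 0], [0, 0, 0], 1], [[0, 0, 0], [0, 0, 0], 1], [[0, 0, 0], [0, 0, 0], 1]], force=50)

```text
t: 5.15
tool_pos: [0.4463, -0.2098, 0.0472]
tcp_rot: [0.752, -0.659, 0.001, -0.0]
wrist_force: [-0.2, -0.0, 6.2]
opening: 0.0431
```

Run:
```python
from h import *
s=get_state();print(s['tool_pos'],s['qvel'].round(3),s['wrist_force'],s['opening'])
c=grab('wrist','w4.png')
mv([.4466,-.2100,.17],np.pi+.132)
```

```text
[ 0.4463321  -0.20983426  0.04724121] [-0.    -0.001  0.002  0.001 -0.001  0.   ] [-0.22795412 -0.03234226  6.1944367 ] 0.04314841220399444
t 5.2 shift [0.3, -0.5, -122.7] turn [-0.0017, -0.0008, 0.0005]
```

View pics/w4.png

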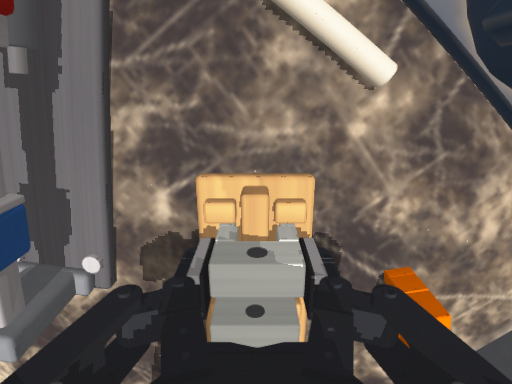

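>>> apply_moves(moves=[[[0, 0, -15], [0, 0, 0], 1], [[0, 0, -35], [0, 0, 0], 1], [[0, 0, -70], [0, 0, 0], 1], [[0, 0, -105], [0, 0, 0], 1], [[0, 0, -123], [0, 0, 0], 1], [[0, 0, -123], [0, 0, 0], 1], [[0, 0, -123], [0, 0, 0], 1]])

```text
t: 5.78
tool_pos: [0.4455, -0.2095, 0.1698]
tcp_rot: [0.752, -0.659, 0.001, -0.001]
wrist_force: [-0.7, 0.0, -2.0]
opening: 0.0431
```

Run:
```python
from h import *
s=get_state();print(s['tool_pos'],s['qvel'].round(3),s['wrist_force'],s['opening'])
mv([.5720,-.243,.17],np.pi+.011)
```

```text
[ 0.44548511 -0.20946835  0.16979833] [-0.001  0.037 -0.046 -0.011 -0.    -0.   ] [-0.68448091  0.04076816 -1.99462562] 0.04310701553117153
t 5.78 shift [49.8, -121.0, 0.0] turn [-0.0018, 0.0004, 0.1205]
```

>>> apply_moves(moves=[[[10, -25, 0], [0, 0, 0.03], 1], [[25, -60, 0], [0, 0, 0.06], 1], [[40, -95, 0], [0, 0, 0.09], 1], [[50, -115, 0], [0, 0, 0.12], 1], [[50, -121, 0], [0, 0, 0.12], 1], [[50, -121, 0], [0, 0, 0.12], 1], [[50, -121, 0], [0, 0, 0.12], 1], [[50, -121, 0], [0, 0, 0.12], 1], [[50, -121, 0], [0, 0, 0.12], 1]])

```text
t: 6.53
tool_pos: [0.5707, -0.243, 0.1691]
tcp_rot: [0.711, -0.703, -0.001, 0.0]
wrist_force: [-0.6, 0.7, -0.3]
opening: 0.0427
```

Run:
```python
from h import *
s=get_state();print(s['tool_pos'],s['qvel'].round(3),s['wrist_force'],s['opening'])
c=grab('wrist','w5.png');grab('top','t5.png')
mv([.5720,-.243,.125],np.pi+.011)
for X in [(.572,-.30,.069),(.563,-.30,.069),(.581,-.3,.069),(.572,-.27,.069)]:print(proj(c,X))
t=cv2.imread('pics/t5.png');cv2.imwrite('pics/t5c.png',cv2.resize(t[100:220,180:330],None,fx=5,fy=5,interpolation=cv2.INTER_CUBIC))
```

```text
[ 0.57074316 -0.24297567  0.16906546] [ 0.    -0.007  0.012  0.003  0.001 -0.   ] [-0.55275995  0.71547573 -0.34442655] 0.04271419670264572
t 6.63 shift [-0.1, -0.8, 44.7] turn [-0.0, 0.0001, 0.0011]
[256.03541753 126.93641467]
[268.06874549 127.0821671 ]
[243.99867926 126.80360476]
[255.61224901 166.07238545]
```

View pics/w5.png

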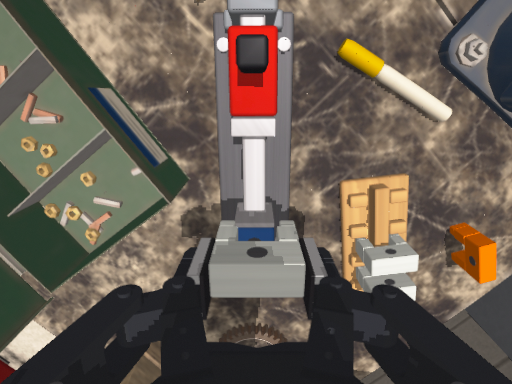

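View pics/t5c.png

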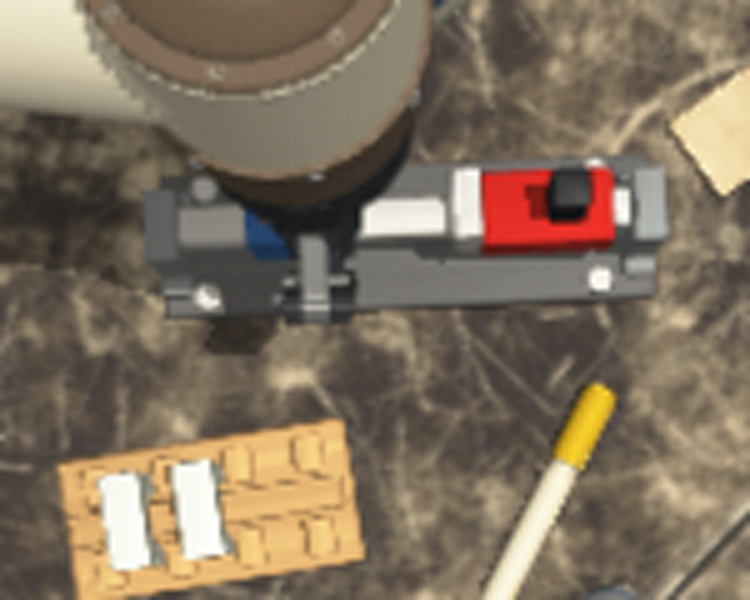

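Run:
```python
from h import *
c=grab('wrist')
g=cv2.cvtColor(c['im'],cv2.COLOR_RGB2GRAY).astype(float)
for r in [150,165,180,195]:
    d=np.diff(cv2.GaussianBlur(g,(3,3),0)[r,230:280]);a,b=230+d.argmax()+.5,230+d.argmin()+.5
    print(r,a,b,atz(c,(a,r),.069).round(4),atz(c,(b,r),.069).round(4))
print(g[125:150,253].round(),g[205:250:,256].round())
for p in [(253,136),(233,136),(274,136)]: print(atz(c,p,.094))
t=cv2.imread('pics/w5.png');cv2.imwrite('pics/w5c.png',cv2.resize(t[100:310,190:325],None,fx=2.8,fy=2.8,interpolation=cv2.INTER_CUBIC))
```

```text
150 243.5 265.5 [ 0.5821 -0.2825  0.069 ] [ 0.5652 -0.2827  0.069 ]
165 243.5 265.5 [ 0.5821 -0.2708  0.069 ] [ 0.565 -0.271  0.069]
180 244.5 265.5 [ 0.5813 -0.2587  0.069 ] [ 0.5647 -0.2589  0.069 ]
195 244.5 265.5 [ 0.5813 -0.2461  0.069 ] [ 0.5644 -0.2463  0.069 ]
[236. 236. 235. 235. 234. 234. 233. 232. 231. 229. 212. 156. 126. 132.
 210. 237. 237. 236. 237. 237. 237. 236. 237. 237. 236.] [236. 237. 237. 237. 236. 194. 124. 104. 104. 104. 104. 103. 103. 104.
 104. 104. 104. 113. 126. 129. 125. 122.  84.  60.  61.  63.  63.  63.
  63.  63.  63.  64.  58.  51.  50.  60. 133. 149. 132. 126. 127. 113.
  67.  51.  51.]
[ 0.57457487 -0.29664164  0.094     ]
[ 0.58805541 -0.29649941  0.094     ]
[ 0.56042555 -0.29681317  0.094     ]
```

View pics/w5c.png

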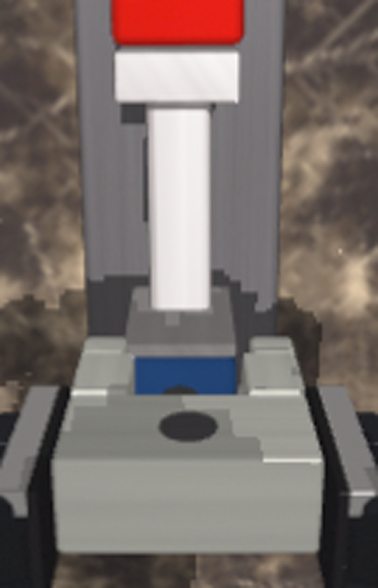

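Run:
```python
from h import *
c=grab('wrist')
print(atz(c,(256,226.5),.094),atz(c,(256,222.2),.094))
mv([.5728,-.242,.125],np.pi+.011)
```

```text
[ 0.57212263 -0.23004367  0.094     ] [ 0.57216022 -0.23351841  0.094     ]
t 6.73 shift [-1.2, -1.1, 44.8] turn [-0.0006, -0.0, 0.0011]
```

>>> apply_moves(moves=[[[-7, -1, 15], [0, 0, 0], 1], [[-7, -1.5, 30], [0, 0, 0], 1], [[-7, -1.5, 45], [0, 0, 0], 1], [[-7, -1.5, 50], [0, 0, 0], 1], [[-7, -1.5, 50], [0, 0, 0], 1], [[-7, -1.5, 50], [0, 0, 0], 1], [[-7, -1.5, 50], [0, 0, 0], 1]])

```text
t: 7.32
tool_pos: [0.5752, -0.2386, 0.1281]
tcp_rot: [0.713, -0.702, 0.005, 0.0]
wrist_force: [-8.1, -0.2, 28.7]
opening: 0.0431
```

Run:
```python
from h import *
s=get_state();print(s['tool_pos'],s['qvel'].round(3),s['wrist_force'],s['opening'])
c=grab('wrist','w6.png');grab('scene','s6.png')
mv([.5729,-.248,.0805],np.pi+.011)
t=cv2.imread('pics/s6.png');cv2.imwrite('pics/s6c.png',cv2.resize(t[120:270,180:330],None,fx=4,fy=4,interpolation=cv2.INTER_CUBIC))
```

```text
[ 0.57523211 -0.23861581  0.12813412] [ 0.001 -0.001 -0.002 -0.001 -0.    -0.001] [-8.06252869 -0.17700981 28.68475077] 0.04313703815677593
t 7.42 shift [9.1, 2.8, 47.7] turn [-0.0065, -0.0064, 0.0045]
```

View pics/w6.png

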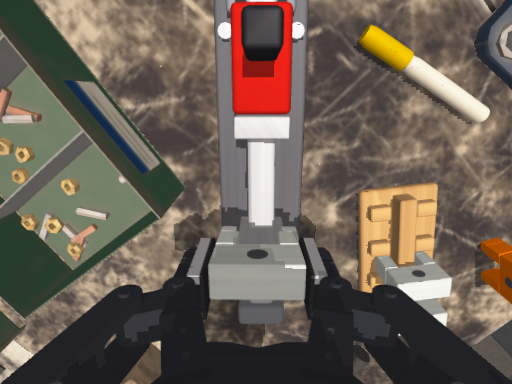

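View pics/s6c.png

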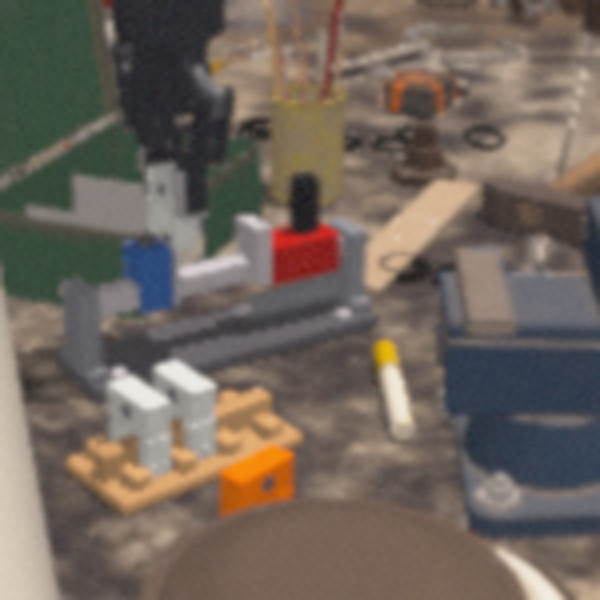

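Sign slip on my side: tool x points to world -y, so the feet came down on top of the stop. I'll lift and shift the right way.

>>> apply_moves(moves=[[[0, 0, -20], [0, 0, 0], 1], [[0, 0, -35], [0, 0, 0], 1], [[6, 0, -42], [0, 0, 0], 1], [[13, 0, -42], [0, 0, 0], 1], [[13, 0, -42], [0, 0, 0], 1], [[13, 0, -42], [0, 0, 0], 1], [[13, 0, -42], [0, 0, 0], 1]])

```text
t: 8.0
tool_pos: [0.5728, -0.2494, 0.1597]
tcp_rot: [0.711, -0.703, -0.001, 0.001]
wrist_force: [-0.1, -0.1, -1.1]
opening: 0.0434
```

Run:
```python
from h import *
s=get_state();print(s['tool_pos'],s['qvel'].round(3),s['wrist_force'],s['opening'])
c=grab('wrist','w7.png')
print(atz(c,(256,226.5),.094))
mv([.5729,-.248,.13],np.pi+.011)
t=cv2.imread('pics/w7.png');cv2.imwrite('pics/w7c.png',cv2.resize(t[100:310,190:325],None,fx=2.8,fy=2.8,interpolation=cv2.INTER_CUBIC))
```

```text
[ 0.57280049 -0.24936008  0.15967385] [ 0.006 -0.003  0.001  0.002 -0.001 -0.001] [-0.14947894 -0.05577597 -1.07565053] 0.04339094890501996
[ 0.57322769 -0.24083061  0.094     ]
t 8.05 shift [-1.2, -0.0, 29.9] turn [0.0026, 0.0007, 0.0007]
```

View pics/w7c.png

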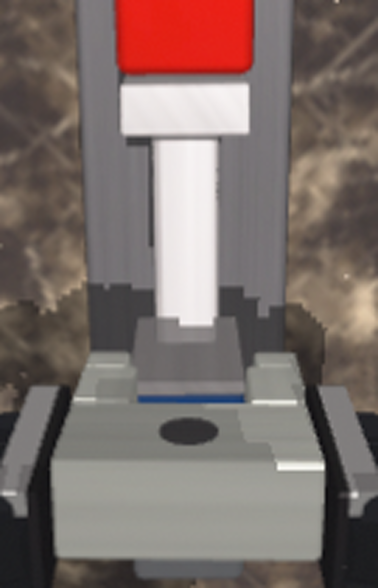

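Run:
```python
from h import *
c=grab('wrist');s=get_state();print(s['tool_pos'])
for p in [(256,236.4),(256,241)]: print('stop',atz(c,p,.094))
print('jaw',atz(c,(256,100+134/2.8),.094))
g=cv2.cvtColor(c['im'],cv2.COLOR_RGB2GRAY).astype(float)
for r in [160,180,200]:
    d=np.diff(cv2.GaussianBlur(g,(3,3),0)[r,235:280]);a,b=235+d.argmax()+.5,235+d.argmin()+.5
    print(r,a,b,atz(c,(a,r),.069).round(4),atz(c,(b,r),.069).round(4))
for z in [.008,.010,.012,.014,.016]:  # top of spacer above tcp
    q=[proj(c,np.array(s['tool_pos'])+[dx,dy,z]) for dx in(-.022,.022) for dy in (-.009,.009)];print(z,np.round(q,1).tolist())
t=c['im'][240:310,190:325,::-1];cv2.imwrite('pics/w7d.png',cv2.resize(t,None,fx=5,fy=5,interpolation=cv2.INTER_CUBIC))
```

```text
[ 0.57314499 -0.24917558  0.1600658 ]
stop [ 0.57335237 -0.2328851   0.094     ]
stop [ 0.57331442 -0.22922113  0.094     ]
jaw [ 0.57401275 -0.29639749  0.094     ]
160 244.5 267.5 [ 0.5824 -0.2829  0.069 ] [ 0.5654 -0.2831  0.069 ]
180 245.5 267.5 [ 0.5817 -0.2675  0.069 ] [ 0.565  -0.2677  0.069 ]
200 245.5 267.5 [ 0.5817 -0.2515  0.069 ] [ 0.5647 -0.2517  0.069 ]
0.008 [[305.2, 259.9], [302.7, 292.8], [208.7, 259.0], [210.4, 292.1]]
0.01 [[305.9, 262.2], [303.3, 295.4], [208.1, 261.3], [209.8, 294.7]]
0.012 [[306.6, 264.6], [303.9, 298.2], [207.4, 263.7], [209.2, 297.4]]
0.014 [[307.3, 267.0], [304.6, 300.9], [206.7, 266.1], [208.5, 300.2]]
0.016 [[308.0, 269.5], [305.2, 303.8], [206.0, 268.7], [207.9, 303.0]]
```

View pics/w7d.png

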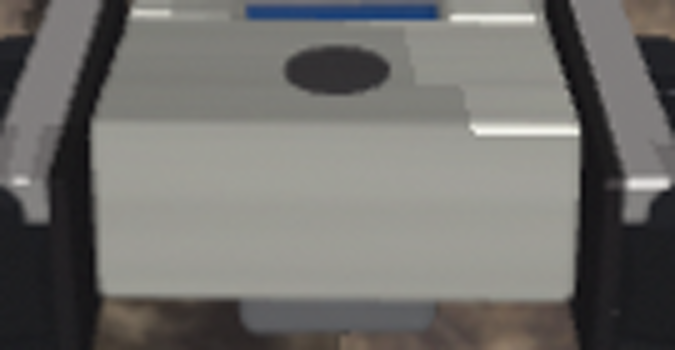

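>>> apply_moves(moves=[[[-1, 0, 20], [0, 0, 0], 1], [[-1, 0, 40], [0, 0, 0], 1], [[-1, 0, 47], [0, 0, 0], 1], [[-1, 0, 52], [0, 0, 0], 1], [[-1, 0, 57], [0, 0, 0], 1], [[-1, 0, 60], [0, 0, 0], 1], [[-1, 0, 60], [0, 0, 0], 1]])

```text
t: 8.68
tool_pos: [0.5737, -0.2483, 0.1012]
tcp_rot: [0.711, -0.703, -0.0, 0.0]
wrist_force: [0.1, -0.2, -1.7]
opening: 0.0432
```

Run:
```python
from h import *
s=get_state();print(s['tool_pos'],s['qvel'].round(3),s['wrist_force'],s['opening'])
c=grab('wrist','w8.png')
mv([.573,-.248,.0805],np.pi+.011)
t=cv2.imread('pics/w8.png');cv2.imwrite('pics/w8c.png',cv2.resize(t[100:310,190:325],None,fx=2.8,fy=2.8,interpolation=cv2.INTER_CUBIC))
```

```text
[ 0.5737494  -0.2482735   0.10121041] [-0.002 -0.013  0.008  0.004 -0.01   0.   ] [ 0.07326199 -0.18509429 -1.66383804] 0.04322802704025802
t 8.73 shift [-0.4, 1.0, 21.2] turn [-0.0006, -0.0003, 0.0012]
```

View pics/w8c.png

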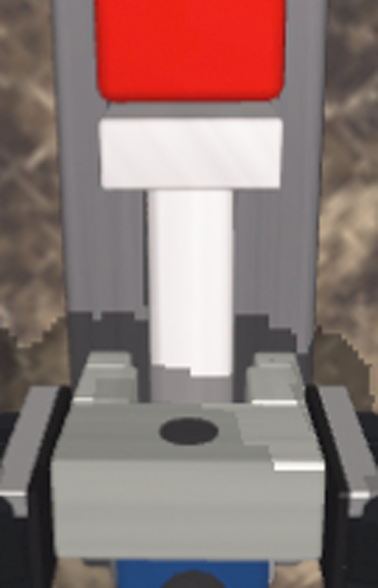

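>>> apply_moves(moves=[[[0, 0.5, 6], [0, 0, 0], 1], [[0, 0.5, 11], [0, 0, 0], 1], [[0, 0.5, 16], [0, 0, 0], 1], [[0, 0.5, 19], [0, 0, 0], 1], [[0, 0.5, 20.5], [0, 0, 0], 1], [[0, 0.5, 20.5], [0, 0, 0], 1], [[0, 0.5, 20.5], [0, 0, 0], 1]])

```text
t: 9.32
tool_pos: [0.5732, -0.2484, 0.0807]
tcp_rot: [0.711, -0.703, -0.0, 0.0]
wrist_force: [-0.1, -0.2, -1.5]
opening: 0.0428
```

Run:
```python
from h import *
s=get_state();print(s['tool_pos'],s['qvel'].round(3),s['wrist_force'],s['torque'],s['opening'])
```

```text
[ 0.57319729 -0.24835599  0.08074647] [ 0.    -0.005  0.003  0.001  0.001 -0.001] [-0.09995856 -0.24297762 -1.53817087] [-0.02318442  0.01063977 -0.01676046] 0.04282103862630874
```

Not touching yet, but close. I'll ease down until contact.

>>> apply_moves(moves=[[[0, 0, 0.7], [0, 0, 0], 1], [[0, 0, 1.5], [0, 0, 0], 1], [[0, 0, 1.5], [0, 0, 0], 1], [[0, 0, 1.5], [0, 0, 0], 1]])

```text
t: 9.65
tool_pos: [0.5732, -0.2483, 0.0794]
tcp_rot: [0.711, -0.703, 0.0, -0.0]
wrist_force: [-0.1, 0.4, -1.1]
opening: 0.0428
```

>>> apply_moves(moves=[[[0, 0, 0.7], [0, 0, 0], 1], [[0, 0, 1.5], [0, 0, 0], 1], [[0, 0, 1.5], [0, 0, 0], 1], [[0, 0, 1.5], [0, 0, 0], 1]])

```text
t: 9.98
tool_pos: [0.5733, -0.2483, 0.079]
tcp_rot: [0.711, -0.703, 0.0, -0.0]
wrist_force: [-1.5, 2.1, 6.0]
opening: 0.0427
```

>>> apply_moves(moves=[[[0, 0, -0.5], [0, 0, 0], 0], [[0, 0, -0.5], [0, 0, 0], -0.5], [[0, 0, -0.5], [0, 0, 0], -1], [[0, 0, -0.5], [0, 0, 0], -1], [[0, 0, -0.5], [0, 0, 0], -1], [[0, 0, -0.5], [0, 0, 0], -1], [[0, 0, -20], [0, 0, 0], -1], [[0, 0, -60], [0, 0, 0], -1], [[0, 0, -90], [0, 0, 0], -1], [[0, 0, -90], [0, 0, 0], -1], [[0, 0, -90], [0, 0, 0], -1]])

```text
t: 10.9
tool_pos: [0.5744, -0.2485, 0.1703]
tcp_rot: [0.711, -0.703, 0.002, -0.002]
wrist_force: [-0.2, 1.1, -0.3]
opening: 0.0851
```

Run:
```python
from h import *
s=get_state();print(s['tool_pos'],s['qvel'].round(3),s['wrist_force'],s['opening'])
c=grab('wrist','w9.png')
mv([.4418,-.1762,.17],np.pi+.132)
```

```text
[ 0.574402   -0.24847855  0.17031259] [-0.002  0.041 -0.06  -0.021  0.002 -0.001] [-0.21062744  1.05286298 -0.32648188] 0.0851170638078214
t 10.95 shift [-73.5, 130.5, -1.9] turn [-0.0013, 0.0002, -0.1203]
```

View pics/w9.png

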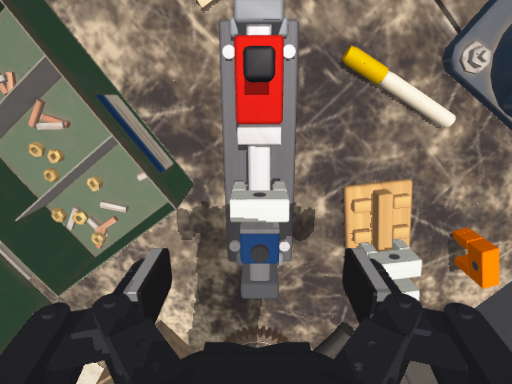

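The first spacer hangs astride the bar at (260,205), just in front of the blue stop at (260,247). On to the second spacer.

>>> apply_moves(moves=[[[-15, 30, 0], [0, 0, -0.03], -1], [[-35, 62, 0], [0, 0, -0.06], -1], [[-55, 97, 0], [0, 0, -0.09], -1], [[-73, 130, 0], [0, 0, -0.12], -1], [[-73, 131, 20], [0, 0, -0.12], -1], [[-73, 131, 50], [0, 0, -0.12], -1], [[-73, 131, 70], [0, 0, -0.12], -1], [[-73, 131, 70], [0, 0, -0.12], -1], [[-73, 131, 70], [0, 0, -0.12], -1], [[-73, 131, 70], [0, 0, -0.12], -1]])

```text
t: 11.78
tool_pos: [0.4418, -0.177, 0.0981]
tcp_rot: [0.752, -0.659, 0.0, 0.0]
wrist_force: [0.5, -0.3, 0.7]
opening: 0.0855
```

Run:
```python
from h import *
s=get_state();print(s['tool_pos'],s['qvel'].round(3),s['wrist_force'],s['opening'])
c=grab('wrist','w10.png')
print([proj(c,X).round(1) for X in [(.4418,-.1762,.06),(.4376,-.143,.06)]])
mv([.4420,-.1765,.0475],np.pi+.132)
```

```text
[ 0.44179347 -0.17703751  0.09811772] [-0.002 -0.018  0.016 -0.002  0.003 -0.   ] [ 0.54074933 -0.33378938  0.69356604] 0.08545371611613048
[array([256.6, 234. ]), array([256.3, 280.7])]
t 11.83 shift [-0.6, 0.1, 51.1] turn [-0.0013, -0.0005, 0.0002]
```

View pics/w10.png

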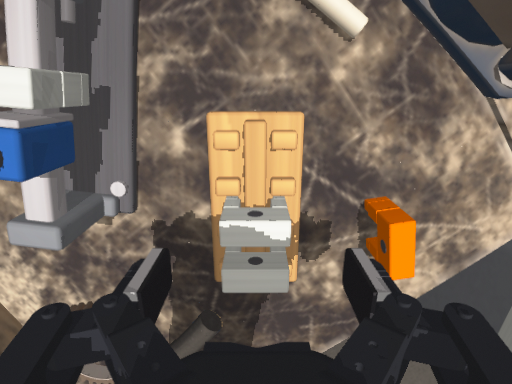

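>>> apply_moves(moves=[[[-0.5, 0, 20], [0, 0, 0], -1], [[-0.5, 0, 40], [0, 0, 0], -1], [[-0.5, 0, 51], [0, 0, 0], -1], [[-0.5, 0, 51], [0, 0, 0], -1], [[-0.5, 0, 51], [0, 0, 0], -1], [[-0.5, 0, 51], [0, 0, 0], -1], [[-0.5, 0, 51], [0, 0, 0], -1]])

```text
t: 12.42
tool_pos: [0.4423, -0.1765, 0.0481]
tcp_rot: [0.752, -0.659, 0.001, -0.001]
wrist_force: [-0.5, 0.3, 0.1]
opening: 0.0855
```

>>> apply_moves(moves=[[[0, 0, 0], [0, 0, 0], 1], [[0, 0, 0], [0, 0, 0], 1], [[0, 0, 0], [0, 0, 0], 1], [[0, 0, 0], [0, 0, 0], 1], [[0, 0, 0], [0, 0, 0], 1], [[0, 0, 0], [0, 0, 0], 1], [[0, 0, 0], [0, 0, 0], 1], [[0, 0, 0], [0, 0, 0], 1]], force=50)

```text
t: 13.08
tool_pos: [0.4418, -0.1765, 0.0474]
tcp_rot: [0.752, -0.659, 0.001, -0.0]
wrist_force: [-0.3, 0.6, 5.4]
opening: 0.043
```

>>> apply_moves(moves=[[[0, 0, -15], [0, 0, 0], 1], [[0, 0, -35], [0, 0, 0], 1], [[0, 0, -70], [0, 0, 0], 1], [[0, 0, -105], [0, 0, 0], 1], [[0, 0, -113], [0, 0, 0], 1], [[0, 0, -113], [0, 0, 0], 1], [[0, 0, -113], [0, 0, 0], 1]])

```text
t: 13.67
tool_pos: [0.4405, -0.1761, 0.1592]
tcp_rot: [0.752, -0.659, -0.0, -0.0]
wrist_force: [-0.6, -0.1, -2.1]
opening: 0.0433
```

Run:
```python
from h import *
s=get_state();print(s['tool_pos'],s['qvel'].round(3),s['wrist_force'],s['opening'])
mv([.5732,-.273,.16],np.pi+.011)
```

```text
[ 0.44052461 -0.17611546  0.15921672] [ 0.001  0.032 -0.032 -0.002  0.001 -0.001] [-0.62248851 -0.12655516 -2.10969185] 0.043304987123807745
t 13.67 shift [113.4, -118.8, -0.9] turn [0.0005, 0.0009, 0.1203]
```

>>> apply_moves(moves=[[[20, -20, 0], [0, 0, 0.03], 1], [[45, -45, 0], [0, 0, 0.06], 1], [[70, -75, 0], [0, 0, 0.09], 1], [[95, -100, 0], [0, 0, 0.12], 1], [[110, -115, 0], [0, 0, 0.12], 1], [[113, -119, 0], [0, 0, 0.12], 1], [[113, -119, 0], [0, 0, 0.12], 1], [[113, -119, 0], [0, 0, 0.12], 1], [[113, -119, 0], [0, 0, 0.12], 1]])

```text
t: 14.42
tool_pos: [0.5725, -0.2719, 0.1586]
tcp_rot: [0.711, -0.703, -0.001, 0.001]
wrist_force: [-1.1, -0.7, -1.2]
opening: 0.0435
```

Run:
```python
from h import *
s=get_state();print(s['tool_pos'],s['qvel'].round(3),s['wrist_force'],s['opening'])
c=grab('wrist','w11.png')
mv([.5732,-.273,.1],np.pi+.011)
```

```text
[ 0.57253957 -0.27185287  0.15856471] [ 0.004 -0.02   0.007  0.004 -0.    -0.   ] [-1.10014597 -0.73380929 -1.22156137] 0.04354140017920494
t 14.47 shift [1.2, -0.5, 59.2] turn [0.0018, 0.0007, 0.0015]
```

View pics/w11.png

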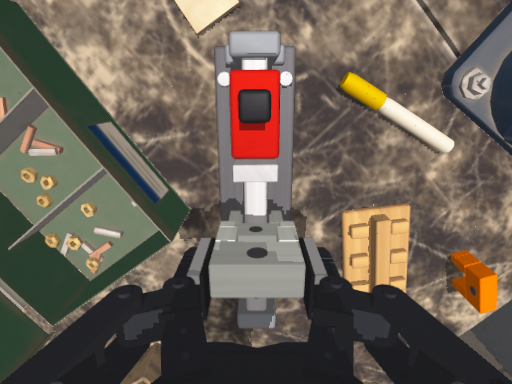

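>>> apply_moves(moves=[[[2, -0.5, 20], [0, 0, 0], 1], [[2, -0.5, 40], [0, 0, 0], 1], [[2, -0.5, 48], [0, 0, 0], 1], [[2, -0.5, 54], [0, 0, 0], 1], [[2, -0.5, 58], [0, 0, 0], 1], [[2, -0.5, 58], [0, 0, 0], 1], [[2, -0.5, 58], [0, 0, 0], 1]])

```text
t: 15.05
tool_pos: [0.575, -0.2748, 0.1026]
tcp_rot: [0.711, -0.703, 0.001, -0.0]
wrist_force: [0.2, -0.4, -1.0]
opening: 0.043
```

Run:
```python
from h import *
s=get_state();print(s['tool_pos'],s['qvel'].round(3),s['wrist_force'],s['opening'])
c=grab('wrist','w12.png')
mv([.5735,-.274,.0805],np.pi+.011)
t=cv2.imread('pics/w12.png');cv2.imwrite('pics/w12c.png',cv2.resize(t[100:310,190:325],None,fx=2.8,fy=2.8,interpolation=cv2.INTER_CUBIC))
```

```text
[ 0.57499552 -0.27477017  0.10261115] [-0.002 -0.006  0.008 -0.    -0.    -0.001] [ 0.16996827 -0.35572048 -1.04217269] 0.04295458753798133
t 15.1 shift [-0.9, 1.7, 22.3] turn [-0.0017, -0.0007, 0.0013]
```

View pics/w12c.png

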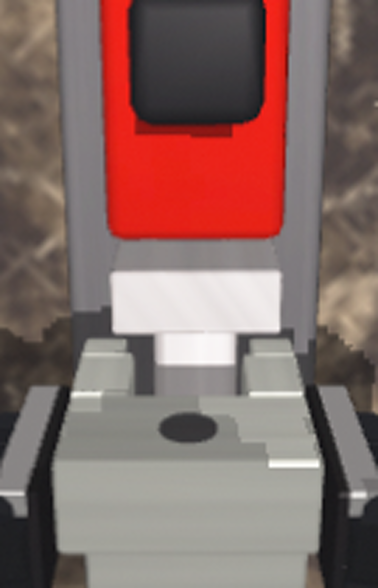

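>>> apply_moves(moves=[[[-0.5, 1.5, 0], [0, 0, 0], 1], [[-0.5, 1.5, 6], [0, 0, 0], 1], [[-0.5, 1.5, 11], [0, 0, 0], 1], [[-0.5, 1.5, 16], [0, 0, 0], 1], [[-0.5, 1.5, 20], [0, 0, 0], 1], [[-0.5, 1.5, 22.5], [0, 0, 0], 1], [[-0.5, 1.5, 22.5], [0, 0, 0], 1], [[-0.5, 1.5, 22.5], [0, 0, 0], 1]])

```text
t: 15.77
tool_pos: [0.5728, -0.2742, 0.0805]
tcp_rot: [0.712, -0.703, -0.0, 0.0]
wrist_force: [-3.2, 1.8, 7.4]
opening: 0.043
```

>>> apply_moves(moves=[[[0, 0, 0.7], [0, 0, 0], 1], [[0, 0, 1.3], [0, 0, 0], 1], [[0, 0, 1.3], [0, 0, 0], 1], [[0, 0, 1.3], [0, 0, 0], 1]])

```text
t: 16.1
tool_pos: [0.5728, -0.2742, 0.0805]
tcp_rot: [0.712, -0.702, 0.0, 0.0]
wrist_force: [-5.6, 2.2, 12.3]
opening: 0.0431
```

Run:
```python
from h import *
s=get_state()
c=grab('wrist','w13.png');grab('scene','s13.png')
t=cv2.imread('pics/w13.png');a=cv2.resize(t[100:310,190:325],None,fx=2.8,fy=2.8,interpolation=cv2.INTER_CUBIC)
t=cv2.imread('pics/s13.png');b=cv2.resize(t[130:228,200:268],None,fx=6,fy=6,interpolation=cv2.INTER_CUBIC)[:588]
cv2.imwrite('pics/m13.png',np.hstack([a,b]))
```

```text
(no output)
```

View pics/m13.png

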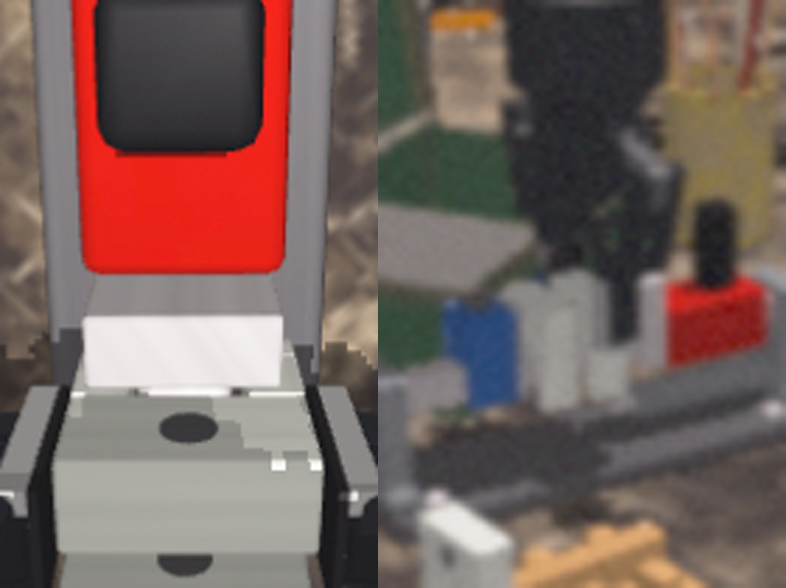

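>>> apply_moves(moves=[[[0, 0, -1.5], [0, 0, 0], 1], [[0, 0, -1.5], [0, 0, 0], 0], [[0, 0, -1.5], [0, 0, 0], -0.5], [[0, 0, -1.5], [0, 0, 0], -1], [[0, 0, -1.5], [0, 0, 0], -1], [[0, 0, -1.5], [0, 0, 0], -1], [[0, 0, -1.5], [0, 0, 0], -1], [[0, 0, -20], [0, 0, 0], -1], [[0, 0, -60], [0, 0, 0], -1], [[0, 0, -90], [0, 0, 0], -1], [[0, 0, -90], [0, 0, 0], -1], [[0, 0, -90], [0, 0, 0], -1]])

```text
t: 17.2
tool_pos: [0.5743, -0.2745, 0.1705]
tcp_rot: [0.711, -0.703, 0.002, -0.001]
wrist_force: [0.4, -0.2, -0.5]
opening: 0.0856
```

Run:
```python
from h import *
s=get_state();print(s['tool_pos'],s['qvel'].round(3),s['wrist_force'],s['opening'])
c=grab('wrist','w14.png')
# post top
for p in [(258,95)]: print(atz(c,p,.121))
mv([.574,-.40,.19],np.pi+.011)
```

```text
[ 0.57427201 -0.2745218   0.17046829] [-0.     0.04  -0.062 -0.021  0.004  0.001] [ 0.41870037 -0.2331763  -0.5031378 ] 0.08562680440822677
[ 0.57491823 -0.35478475  0.121     ]
t 17.25 shift [125.9, 0.5, -21.6] turn [-0.0012, 0.0003, 0.0007]
```

View pics/w14.png

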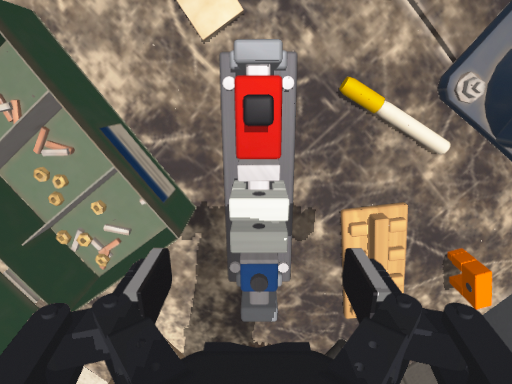

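>>> apply_moves(moves=[[[20, 0, -20], [0, 0, 0], 0], [[55, 0, -21], [0, 0, 0], 1], [[90, 0, -21], [0, 0, 0], 1], [[116, 0, -21], [0, 0, 0], 1], [[116, 0, -21], [0, 0, 0], 1], [[116, 0, 0], [0, 0, 0], 1], [[116, 0, 30], [0, 0, 0], 1], [[116, 0, 55], [0, 0, 0], 1], [[116, 0, 69], [0, 0, 0], 1], [[116, 0, 69], [0, 0, 0], 1], [[116, 0, 69], [0, 0, 0], 1], [[116, 0, 69], [0, 0, 0], 1]], force=60)

```text
t: 18.25
tool_pos: [0.575, -0.3903, 0.0996]
tcp_rot: [0.712, -0.703, 0.0, 0.0]
wrist_force: [0.1, 0.6, 0.5]
opening: 0.0001
```

Run:
```python
from h import *
s=get_state();print(s['tool_pos'],s['qvel'].round(3),s['wrist_force'],s['opening'])
c=grab('wrist','w15.png');grab('scene','s15.png');grab('top','t15.png')
mv([.5743,-.37,.1],np.pi+.011)
t=cv2.imread('pics/s15.png');cv2.imwrite('pics/s15c.png',cv2.resize(t[120:240,180:330],None,fx=5,fy=5,interpolation=cv2.INTER_CUBIC))
t=cv2.imread('pics/t15.png');cv2.imwrite('pics/t15c.png',cv2.resize(t[100:220,180:330],None,fx=5,fy=5,interpolation=cv2.INTER_CUBIC))
```

```text
[ 0.57497322 -0.39031926  0.09957664] [-0.    -0.022  0.017  0.001 -0.    -0.   ] [0.13555815 0.59831235 0.47124846] 0.00012482090022343094
t 18.4 shift [-20.5, 0.7, 0.6] turn [-0.0026, -0.0012, 0.0013]
```

View pics/s15c.png

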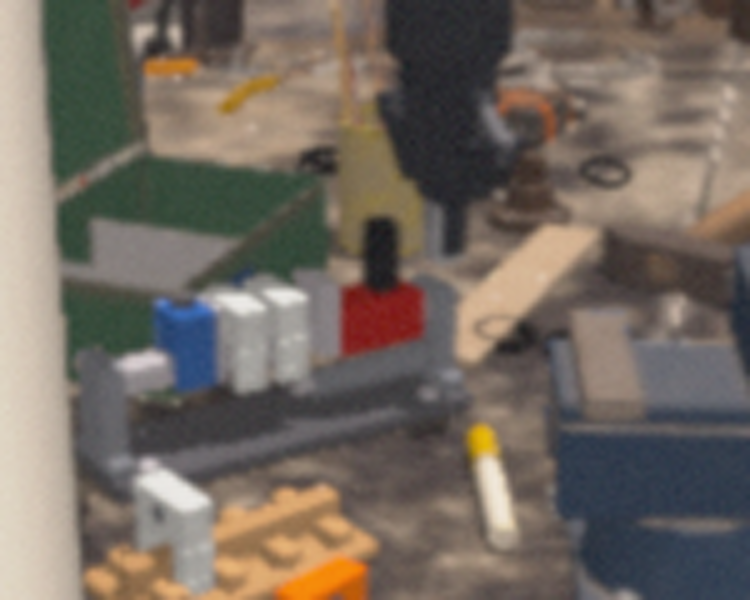

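View pics/t15c.png

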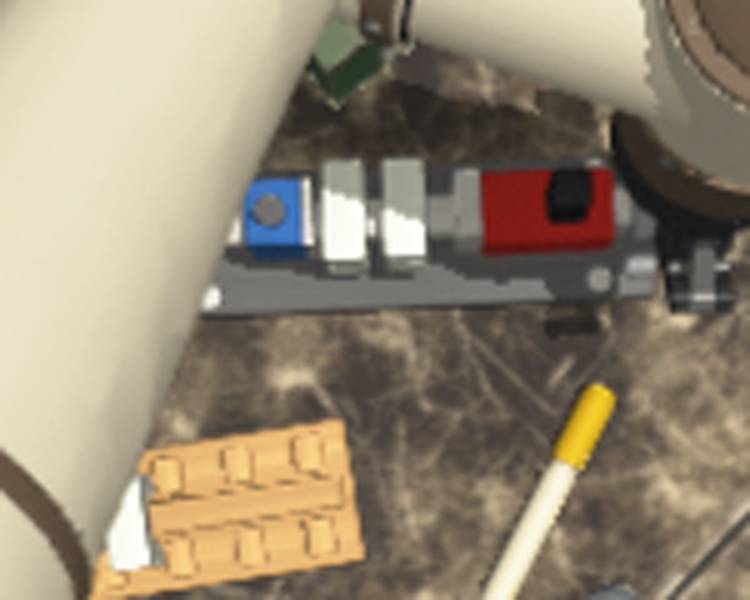

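View pics/w15.png

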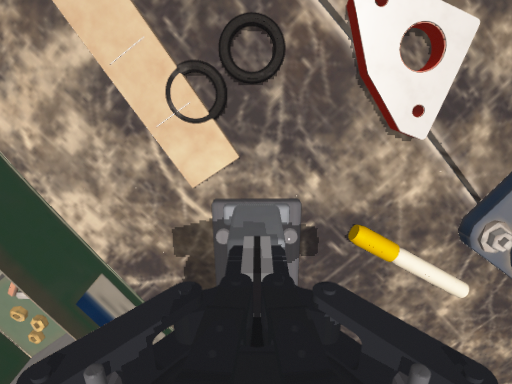

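>>> apply_moves(moves=[[[-8, 0.5, 0], [0, 0, 0], 1], [[-16, 0.5, 0], [0, 0, 0], 1], [[-20, 0.5, 0], [0, 0, 0], 1], [[-24, 0.5, 0], [0, 0, 0], 1], [[-28, 0.5, 0], [0, 0, 0], 1], [[-32, 0.5, 0], [0, 0, 0], 1], [[-34, 0.5, 0], [0, 0, 0], 1], [[-34, 0.5, 0], [0, 0, 0], 1]])

```text
t: 19.07
tool_pos: [0.5737, -0.3561, 0.0994]
tcp_rot: [0.711, -0.703, 0.0, 0.0]
wrist_force: [-0.9, -2.1, 0.9]
opening: 0.0002
```

>>> apply_moves(moves=[[[-2, 0, 0], [0, 0, 0], 1], [[-4, 0, 0], [0, 0, 0], 1], [[-6, 0, 0], [0, 0, 0], 1], [[-8, 0, 0], [0, 0, 0], 1], [[-10, 0, 0], [0, 0, 0], 1], [[-10, 0, 0], [0, 0, 0], 1], [[-10, 0, 0], [0, 0, 0], 1]])

```text
t: 19.65
tool_pos: [0.5736, -0.3461, 0.0991]
tcp_rot: [0.711, -0.703, 0.0, -0.0]
wrist_force: [-0.1, -3.3, 2.3]
opening: -0.0002
```

Run:
```python
from h import *
s=get_state();print(s['tool_pos'],s['wrist_force'])
grab('top','t16.png');grab('scene','s16.png')
t=cv2.imread('pics/s16.png');a=cv2.resize(t[145:225,190:290],(500,400),interpolation=cv2.INTER_CUBIC)
t=cv2.imread('pics/t16.png');b=cv2.resize(t[120:180,180:330],(500,200),interpolation=cv2.INTER_CUBIC)
cv2.imwrite('pics/m16.png',np.vstack([a,b]))
```

```text
[ 0.57355619 -0.34612607  0.09912693] [-0.11137157 -3.25172293  2.32577294]
```

View pics/m16.png

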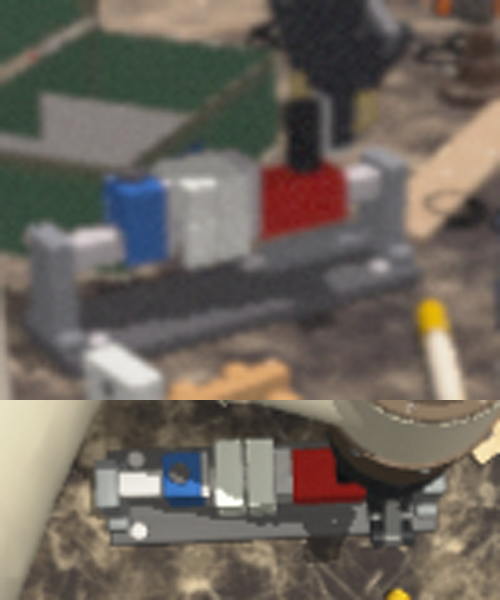

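The jaw has brought the spacers together and a small gap to the stop is left. I'll push on in small steps.

>>> apply_moves(moves=[[[-1, 0, 0], [0, 0, 0], 1], [[-2, 0, 0], [0, 0, 0], 1], [[-3, 0, 0], [0, 0, 0], 1], [[-4, 0, 0], [0, 0, 0], 1], [[-5, 0, 0], [0, 0, 0], 1], [[-5, 0, 0], [0, 0, 0], 1]])

```text
t: 20.25
tool_pos: [0.5735, -0.3412, 0.099]
tcp_rot: [0.711, -0.703, 0.0, -0.0]
wrist_force: [0.6, -4.2, 1.5]
opening: -0.0003
```

>>> apply_moves(moves=[[[-0.5, 0, 0], [0, 0, 0], 1], [[-1, 0, 0], [0, 0, 0], 1], [[-1.5, 0, 0], [0, 0, 0], 1], [[-2, 0, 0], [0, 0, 0], 1], [[-2, 0, 0], [0, 0, 0], 1]])

```text
t: 20.67
tool_pos: [0.5734, -0.3392, 0.099]
tcp_rot: [0.711, -0.703, 0.0, -0.0]
wrist_force: [-0.5, -5.1, 0.7]
opening: 0.0
```

>>> apply_moves(moves=[[[-0.5, 0, 0], [0, 0, 0], 1], [[-1, 0, 0], [0, 0, 0], 1], [[-1.5, 0, 0], [0, 0, 0], 1], [[-2, 0, 0], [0, 0, 0], 1], [[-2, 0, 0], [0, 0, 0], 1]])

```text
t: 21.08
tool_pos: [0.5734, -0.3382, 0.0991]
tcp_rot: [0.711, -0.703, 0.001, 0.0]
wrist_force: [-0.0, -8.6, 0.0]
opening: 0.0004
```

>>> apply_moves(moves=[[[-0.5, 0, 0], [0, 0, 0], 1], [[-1, 0, 0], [0, 0, 0], 1], [[-1.5, 0, 0], [0, 0, 0], 1], [[-2, 0, 0], [0, 0, 0], 1], [[-2, 0, 0], [0, 0, 0], 1]])

```text
t: 21.5
tool_pos: [0.5734, -0.3382, 0.0991]
tcp_rot: [0.711, -0.703, 0.002, 0.001]
wrist_force: [1.0, -16.0, -2.6]
opening: 0.0
```

>>> apply_moves(moves=[[[-1, 0, 0], [0, 0, 0], 1], [[-1.5, 0, 0], [0, 0, 0], 1], [[-1.5, 0, 0], [0, 0, 0], 1], [[-1.5, 0, 0], [0, 0, 0], 1], [[-1.5, 0, 0], [0, 0, 0], 1], [[-1.5, 0, 0], [0, 0, 0], 1], [[-1.5, 0, 0], [0, 0, 0], 1], [[-1.5, 0, 0], [0, 0, 0], 1]])

```text
t: 22.17
tool_pos: [0.5735, -0.3381, 0.0991]
tcp_rot: [0.711, -0.703, 0.003, 0.001]
wrist_force: [0.3, -19.3, -3.0]
opening: -0.0002
```

Run:
```python
from h import *
grab('top','t17.png');grab('scene','s17.png')
s=get_state();print(s['t'],s['tool_pos'],s['wrist_force'],s['qvel'].round(3))
t=cv2.imread('pics/s17.png');a=cv2.resize(t[145:225,190:290],(500,400),interpolation=cv2.INTER_CUBIC)
t=cv2.imread('pics/t17.png');b=cv2.resize(t[120:180,180:330],(500,200),interpolation=cv2.INTER_CUBIC)
cv2.imwrite('pics/m17.png',np.vstack([a,b]))
```

```text
22.2667 [ 0.5734472  -0.33813307  0.09910511] [  0.43152402 -20.34781012  -3.46738156] [ 0.001 -0.002  0.    -0.     0.001 -0.002]
```

View pics/m17.png

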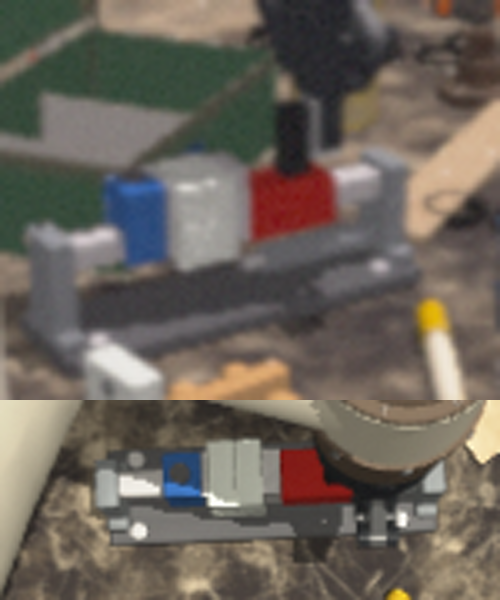

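View pics/t17.png

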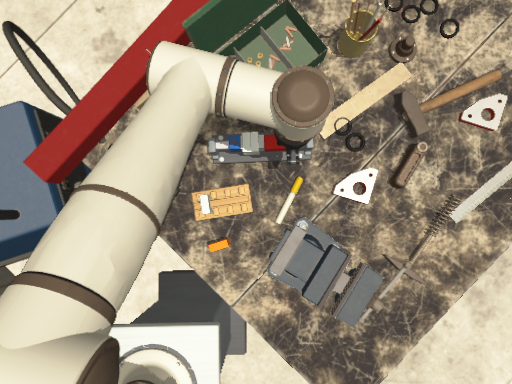

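The stack is closed on the stop with no gaps, at 20 N and not moving. The third spacer is still in the rack, and the bystanders I can see are where they lay. Handing in.

```bash
python3 -c "
from bench import *
print(sign_off());s=get_state();print(s['t'],s['wrist_force'])"
```

```text
the job is handed in; nothing more can be done
None
the job is handed in; nothing more can be done
```

I hung two spacers on the guide bar and left the third in the rack. The jaw is pushed by its post and the arm is still pressing. The job is handed in; sign-off gives no verdict.

**Number of spacers:** I measured the open gap at about 63–67 mm. Two spacers (36 mm) let the jaw close at about 28 mm of its 40 mm travel. Three would have stopped it at about 9–13 mm, under the 16 mm needed.

**Last checks:**
- The arm stalled at y = -0.338 and stayed still while the push rose from 5 N to about 20 N. That means the stack is tight and the jaw is not at its own end stop.
- The last pictures showed both spacers upright on the bar with no gaps, and the third spacer in the rack. I never touched the marker, square or gear. The marker lay where it was, but the square and gear I did not check separately at the end.

**What went wrong or disagreed:**
- On the first placing I had a sign wrong and set the spacer's feet on top of the stop. It pressed with about 29 N. I lifted it, checked that it had not slipped in the grip, and placed it correctly.
- The camera estimates of the stop face differed by a few millimetres (y from -0.2285 to -0.235). This did not change the number of spacers.

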